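Raise the overhead recipe camera to its second stop and hold it there

TASK

The little camera stand is set up to film the dish of fruit from above. Press the orange lever on its foot all the way down so that the suction foot locks to the marble slab; then squeeze the orange button in the grip on top of the column and, keeping it squeezed, draw the column up past its first stop to the second, topmost stop. The top stop does not lock by itself, so finish while still holding the grip there so that I can tighten the clamp ring; don't lift the stand off the slab and leave everything else on the worktop where it is.

Things in the scene. Friction and masses are not known exactly. Their poses are not given: they have to be found in the camera images.
- slab: polished marble pastry slab, 230 x 180 x 18 mm, not movable. Origin on the worktop (slab's underside) under the column's axis: the slab reaches 140 mm to its own -x (robot's side), 90 mm to +x, 90 mm each way in y; z up. The stand never turns or slides on the slab, so both share their axes
- stand: camera stand's foot and outer tube, 1.0 kg. Origin on the slab's top on the column's axis; axes as the slab's. Black suction foot 110 mm across, 33 mm high; dark outer tube 27 mm across; round its top, 137 to 153 mm over the origin, a black ribbed clamp ring. Until the lever is locked only weight keeps it down; then the foot is held fast
- lever (a joint): angle (rad) of the orange foot lever, hinged 41 mm to -x of the column's axis, 26 mm over the slab's top, arm pointing to -x: 0 = raised (slopes up 0.60 rad), 0.60 = its stop, level. A spring lifts it (1 to 3 N at the paddle); near 0.2 it meets a spring catch that takes about 10 N to ride over, snaps past it at about 0.48 and then stays down by itself
- lever_pad (a point): middle of the upper face of the lever's paddle (36 x 36 x 9 mm), 75 mm out from the hinge. Raised it lies 72 mm above the slab's top, 100 mm to -x of the column's axis; at the stop 30 mm above the slab's top, 116 mm out. It turns with the lever
- column (a joint): how far the sliding part (inner tube, boom, camera, grip; 0.3 to 0.5 kg) is drawn up, m: 0 = retracted, 0.050 = first stop, 0.100 = second stop, a solid end stop. At 0 and 0.050 a spring pin locks it, with 1.5 mm of play; squeezing the button withdraws the pin. At 0.100 there is no catch: let go, it sinks. Friction about 1 N
- grip (a point): middle of the grey grip block on top of the column, 213 mm above the worktop when retracted; axes as the slab's. 40 mm (x) by 32 (y) by 42 high; orange button in its -x face, ribs on its +x face. Take it from above, fingers closing along x (45 mm over button and back). 25 to 37 mm below this point a boom 12 mm thick runs to -y, with the camera (98 x 60 x 30 mm) 165 to 225 mm out
- button (a joint): how far the orange button is pressed into the grip, m: 0 = out, 0.0045 = fully in; the pin is free of its hole beyond about 0.003. Spring: 2.4 N to start, 8 N fully in. While it is kept in, the column slides freely past the first stop
- button_face (a point): middle of the outer face of the button (20 mm wide, 24 mm high), 25 mm to -x of the grip's middle when out
- dish: oblong beige stoneware dish, 132 x 240 x 48 mm with tab handles, below the camera, not movable; origin at the middle of its underside, long side along its y. Leave alone
- lemon: lemon, 76 x 56 x 55 mm, lying loose in the dish; leave alone
- lime: lime, 53 x 46 x 48 mm, lying loose in the dish; leave alone
- spice_jar: spice jar with a red cap, 45 x 45 x 106 mm, loose on the right; leave alone
- shaker: glass salt shaker with a grey top, 44 x 44 x 90 mm, loose on the right; leave alone
- peeler: dark green peeler, 170 x 25 x 18 mm, loose on the right; leave alone
- garlic: bulb of garlic, 48 x 50 x 51 mm, loose behind the stand; leave alone

How it is judged:
By the outcome, as a careful person would: the job done as asked, in the order asked, and still so for the second after the job is handed in, while the arm keeps its last pose, push and grip.
It also fails if it takes over 38 s, if anything falls off the work surface, if the arm or the gripper's body presses on something with over 40 N, if the wrist force passes 120 N, or if a joint passes its speed limit or range.

ROBOT

A 6-joint arm with a two-finger parallel gripper is mounted at the origin on a cart in front of the work surface, level with it; the furniture and walls round the work are solid. World frame = base frame: x ahead of the robot, y to its left, z up, the work surface at z = 0. Lengths are in m, angles in degrees, forces in N, time in s.
With the tool pointing down it reaches from about 0.375 to 0.9 m from the base axis. Payload 3.1 kg.
Tool frame: the origin (TCP) lies between the finger pads, 19 mm behind the fingertips; this is the grasp point; z points along the fingers, y is the line along which they close (so a half turn about z gives the same grasp; the last joint's range is limited). The gripper opens to 87 mm and grips with 3 to 60 N. Pads are 19 mm wide; open, the fingers measure 117 mm over their backs; the gripper's body (75 mm by 190 mm) begins 51 mm behind the grasp point.
Start: joints at [64.716, 30.224, 82.088, -0, 67.689, -10.227], TCP at [0.162, 0.604, 0.241] pointing down, gripper open.
Joint ranges: [-176.69, 176.69], [-43.24, 126.21], [12.49, 139.97], [-82, 262], [0, 151.66], [-163.58, 163.58]. Speed limits (degrees/s): [159.86, 159.86, 180, 180, 180, 180].

INTERFACE

Orientations are given as [roll, pitch, yaw] about the fixed x, y, z axes, in that order (R = Rz(yaw) Ry(pitch) Rx(roll)).
In Python, from workcell import bot gives the robot as it stands. The module is installed in compiled form; this text tells all that it offers.
- The arm moves only by the shell command python3 -m jog 'ROWS' [FORCE]. ROWS is JSON, a list of rows, each an object with "offset": the shift along the tool's x, y, z in units of 200 mm (1.0 is 200 mm), a list of three; "dr": the turn, a rotation vector about the tool's x, y, z in units of 2 pi rad (1.0 is 2 pi rad), a list of three; "jaw": the opening, from 0 (shut) to 1 (fully open). In form: [{"offset": [dx, dy, dz], "dr": [wx, wy, wz], "jaw": jaw}, ...]. A call has 1 to 5 rows; each row is the pose to reach, as a shift and turn from the pose commanded when the call began, along the tool's axes at that moment, turning the shorter way round; what a row does not reach only later rows make up. A row lasts 1/8 s, in which the tool goes at most 62.5 mm and 10.7 degrees, less where a joint would pass 70% of its speed; a pose out of reach is approached as far as the arm can. A call with a number of a shift or a turn outside -1 to 1 is refused whole. A call with a gripper value outside its range is refused whole. The fingers move at their own pace and stop on an object; FORCE is the grip in N (left out, the last holds). Time passes only in rows, so rows that repeat a pose let the fingers close. It gives the time, the measured TCP pose, the force, the opening and the grip force at its end, in the units of the state.
- bot.get_state(): the state, without advancing time (a new reading comes with each control period).
- bot.grab_frame(name): name is "scene" or "top" or "wrist"; returns the picture (384x512x3 uint8, red, green, blue); there is no depth.
- bot.camera_params(name): a dict with "mtx" (3x3 intrinsics, pixels), "eye" and "attitude" of the camera in the world. Camera axes: x right, y down, z forward; pixel columns grow to the right and rows downward; lengths in m; the calibration is good to about 2 mm. A picture is of the moment at which its call begins: read the wrist's pose just before it. camera_params takes no time and is no camera call; for the wrist camera it gives the pose at the moment of the call.
- bot.sign_off(): hands the job in; it is judged then, once.
The state is a dict: "time_s": time; "joints": joint angles; "dq": joint speeds; "joint_efforts": joint torques, N m; "tool_pos": TCP position; "tool_rot": TCP orientation; "wrist_force": force on the tool from outside, world axes, zero at the start; "wrist_torque": the same for the moment, N m; "width": finger opening in m; "grip_force": force on a finger pad.
Only numpy, scipy, OpenCV 4.12 (cv2) and the standard library are available. Lean on these libraries where they do the work, as an engineer would, in place of code of your own. Each camera call takes 0.05 s, during which the arm holds its last target. There are 200 camera calls.

## Working session

There is one attempt and no reset: what is moved stays moved. The work goes in short steps, Python scripts to look and compute and a shell command to move; the robot and the scene stay as the last step left them, time stands still between calls to the robot, and variables do not carry over. Pictures are saved under pics/ and viewed, at most 10 in all, crops included, and the job is handed in when it is done.

```bash
mkdir -p pics
python3 - <<'E'
from workcell import bot
import cv2,numpy as np
print(bot.get_state())
for n in("scene","top"):
    im=bot.grab_frame(n);cv2.imwrite(f"pics/{n}0.png",im[:,:,::-1]);print(n,bot.camera_params(n))
a=cv2.imread("pics/scene0.png");b=cv2.imread("pics/top0.png")
E
```

```text
{'time_s': 0.0, 'joints': array([ 6.47143985e+01,  3.02791538e+01,  8.21551591e+01,  4.40074709e-06,
        6.76871697e+01, -1.02306323e+01]), 'dq': array([-0.09059357,  0.05568256,  0.00999532,  0.00339446, -0.02576796,
       -0.05005017]), 'joint_efforts': array([-6.64363452e-04, -4.40042996e+01, -1.76592672e+01,  6.32340624e-02,
        5.82202524e-02, -1.55832513e-04]), 'tool_pos': array([0.16205604, 0.602929  , 0.24027637]), 'tool_rot': array([-1.79880450e+02, -2.15806281e-02,  1.64945007e+02]), 'wrist_force': array([1.0933316 , 0.14290633, 0.02884552]), 'wrist_torque': array([ 0.01223968, -0.0476696 ,  0.0176221 ]), 'grip_force': 0.0, 'width': 0.08676663056377644}
scene {'mtx': array([[440.45381208,   0.        , 254.13592555],
       [  0.        , 440.45381208, 191.09267219],
       [  0.        ,   0.        ,   1.        ]]), 'eye': array([0.24707161, 0.75914807, 0.94784354]), 'attitude': array([-134.12056384,   -1.18601774, -152.94738782])}
top {'mtx': array([[397.13972324,   0.        , 256.30874092],
       [  0.        , 397.13972324, 198.0969368 ],
       [  0.        ,   0.        ,   1.        ]]), 'eye': array([0.49129884, 0.0174569 , 1.38184751]), 'attitude': array([-1.75401617e+02, -1.42489905e-01, -9.00032983e+01])}
```

View pics/scene0.png

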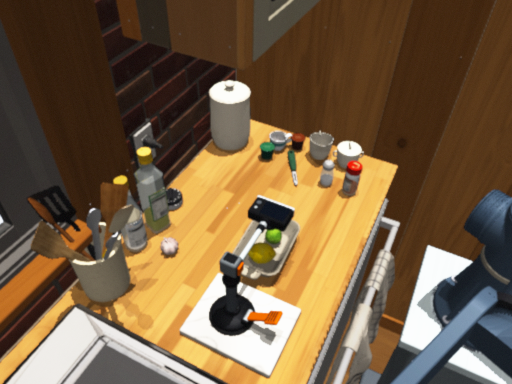

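View pics/top0.png

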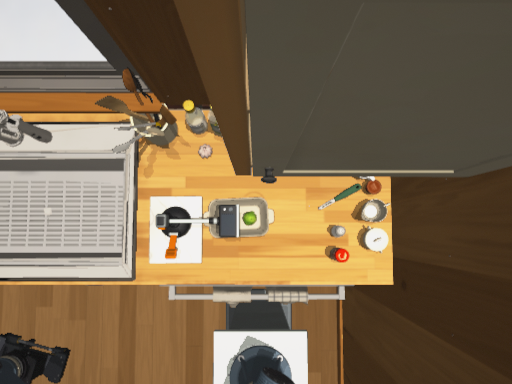

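The pictures show the slab and stand at scene ≈(242,325) and top ≈(176,230), with the orange lever pointing to the robot's side. The dish is to the right and the garlic behind. I'll enlarge crops to get exact corners.

Run:
```python
import cv2,numpy as np
a=cv2.imread("pics/scene0.png")[225:375,170:310];b=cv2.imread("pics/top0.png")[190:270,140:215]
a=cv2.resize(a,None,fx=4,fy=4,interpolation=cv2.INTER_CUBIC)[:600,:560]
cv2.imwrite("pics/c1.png",a)
b=cv2.resize(b,None,fx=7,fy=7,interpolation=cv2.INTER_CUBIC);cv2.imwrite("pics/c2.png",b)
```

```text
(no output)
```

View pics/c1.png

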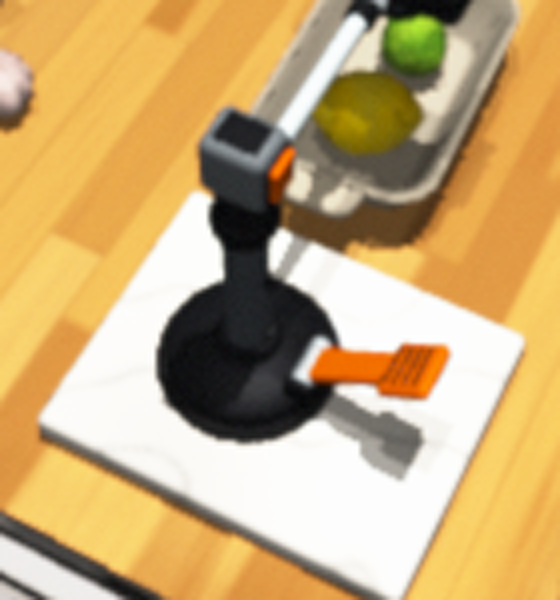

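View pics/c2.png

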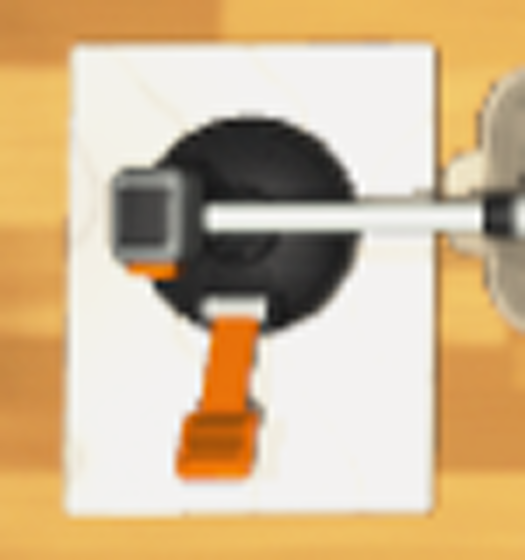

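The crops give the slab top corners (top view, crop pixels): (72,45), (436,45), (432,512), (66,512). In the scene crop they are (195,195), (42,425), (398,598), (522,345). The centre of the grip's top is at (149,215) in the top crop and (248,142) in the scene crop, and the lever is raised.

```bash
cat > h.py <<'E'
from workcell import bot
import numpy as np
from scipy.spatial.transform import Rotation as Ro
def proj(n,P,c=None):
    c=c or bot.camera_params(n);R=Ro.from_euler('xyz',c['attitude'],degrees=True).as_matrix()
    q=(np.atleast_2d(P)-c['eye'])@R;p=q@c['mtx'].T
    return p[:,:2]/p[:,2:]
E
python3 - <<'E'
from h import *
from scipy.optimize import least_squares
C={n:bot.camera_params(n) for n in('scene','top')}
S=lambda u:np.array([170,225])+(np.array(u)+.5)/4-.5
T=lambda u:np.array([140,190])+(np.array(u)+.5)/7-.5
L=np.array([[.09,.09,.018],[.09,-.09,.018],[-.14,-.09,.018],[-.14,.09,.018],[0,0,.234]])
ut=T([[72,45],[436,45],[432,512],[66,512],[149,215]])
us=S([[42,425],[195,195],[522,345],[398,598],[248,142]])
def W(p,L=L):
    c,s=np.cos(p[2]),np.sin(p[2]);return np.c_[L[:,0]*c-L[:,1]*s+p[0],L[:,0]*s+L[:,1]*c+p[1],L[:,2]]
f=lambda p:np.r_[(proj('top',W(p),C['top'])-ut).ravel(),(proj('scene',W(p),C['scene'])-us).ravel()]
r=least_squares(f,[.5,.3,0]);print(r.x,np.degrees(r.x[2]));print(r.fun.reshape(-1,2).round(2))
for n,o in (('top',0),('scene',1)):
    g=lambda p:(proj(n,W(p),C[n])-(us if o else ut)).ravel()
    print(n,least_squares(g,r.x).x)
P=W(r.x,np.array([[-.1,0,.09],[-.116,0,.048],[0,0,.213],[-.025,0,.213]]));print(P)
print(((proj('scene',P,C['scene'])-[170,225])*4).round(),((proj('top',P,C['top'])-[140,190])*7).round())
E
```

```text
[0.52044691 0.29255732 0.00616629] 0.3533021947290262
[[-0.68 -0.49]
 [-0.41 -0.81]
 [-0.17 -0.13]
 [-0.87  0.22]
 [-0.89 -0.38]
 [-1.15 -0.66]
 [ 0.2  -1.17]
 [ 2.28 -1.68]
 [ 1.13  2.13]
 [-0.42 -1.25]]
top [0.51942004 0.29047237 0.00322177]
scene [0.52083833 0.29365487 0.0080084 ]
[[0.42044881 0.29194069 0.09      ]
 [0.40444912 0.29184203 0.048     ]
 [0.52044691 0.29255732 0.213     ]
 [0.49544739 0.29240316 0.213     ]]
[[411. 367.]
 [433. 418.]
 [245. 161.]
 [289. 179.]] [[212. 435.]
 [230. 464.]
 [152. 211.]
 [151. 270.]]
```

Both views agree to within 2–3 mm: the column axis is at about (0.520, 0.2915) with yaw about 0.3°. I'll move above the lever paddle with the jaws closing along y, turning to yaw 180.

```bash
cat >> h.py <<'E'
def to(p,rpy,cmd=None):
    s=bot.get_state();q,r=cmd or (s['tool_pos'],s['tool_rot'])
    R=Ro.from_euler('xyz',r,degrees=True);G=Ro.from_euler('xyz',rpy,degrees=True)
    print('offset',(R.inv().apply(np.array(p)-q)/.2).round(4),'dr',((R.inv()*G).as_rotvec()/2/np.pi).round(4))
E
python3 -m jog '[{"offset":[-0.8,-0.6,0],"dr":[0,0,-0.042],"jaw":0},{"offset":[-0.8,-0.6,0],"dr":[0,0,-0.042],"jaw":0},{"offset":[-0.8,-0.6,0],"dr":[0,0,-0.042],"jaw":0},{"offset":[-0.8,-0.6,0],"dr":[0,0,-0.042],"jaw":0},{"offset":[-0.8,-0.6,0],"dr":[0,0,-0.042],"jaw":0}]' 20
python3 -c "
from h import *
to([.408,.2915,.16],[180,0,180.3])"
```

```text
time_s: 0.72
tool_pos: [0.2861, 0.4457, 0.2412]
tool_rot: [180.0, -0.0, 179.9]
wrist_force: [1.3, 0.8, 0.2]
width: 0.0451
grip_force: 0.0
offset [-0.6108 -0.7705  0.4053] dr [ 0.     -0.0001 -0.001 ]
```

```bash
python3 -m jog '[{"offset":[-0.61,-0.77,0.2],"dr":[0,0,-0.001],"jaw":0},{"offset":[-0.61,-0.77,0.3],"dr":[0,0,-0.001],"jaw":0},{"offset":[-0.61,-0.77,0.4],"dr":[0,0,-0.001],"jaw":0},{"offset":[-0.61,-0.77,0.4],"dr":[0,0,-0.001],"jaw":0},{"offset":[-0.61,-0.77,0.4],"dr":[0,0,-0.001],"jaw":0}]' 20
python3 - <<'E'
from h import *
import cv2
s=bot.get_state();print(s['tool_pos'],s['width'],s['wrist_force'])
c=bot.camera_params('wrist');im=bot.grab_frame('wrist')[:,:,::-1]
sc=bot.grab_frame('scene')[225:375,190:310,::-1]
cv2.imwrite('pics/w1.png',np.hstack([im,cv2.resize(sc,(307,384))])[:,:800])
print(c); print(proj('wrist',[[.42,.2915,.09],[.495,.2915,.213],[.52,.2915,.234]],c))
E
```

```text
time_s: 1.35
tool_pos: [0.4079, 0.2924, 0.16]
tool_rot: [-180.0, -0.1, -179.7]
wrist_force: [-0.8, 0.4, 1.4]
width: 0.0014
grip_force: 0.0
[0.40791795 0.29244606 0.16003392] 0.0014023557800019301 [-0.8195747   0.35681751  1.35623746]
{'mtx': array([[335.70840614,   0.        , 256.51475381],
       [  0.        , 335.70840614, 185.88618683],
       [  0.        ,   0.        ,   1.        ]]), 'eye': array([0.33841556, 0.29237885, 0.3052196 ]), 'attitude': array([1.65202986e+02, 1.31837245e-02, 9.03434175e+01])}
[[254.58144208 220.94471692]
 [251.84593748 518.1650957 ]
 [250.83137395 644.34250498]]
```

View pics/w1.png

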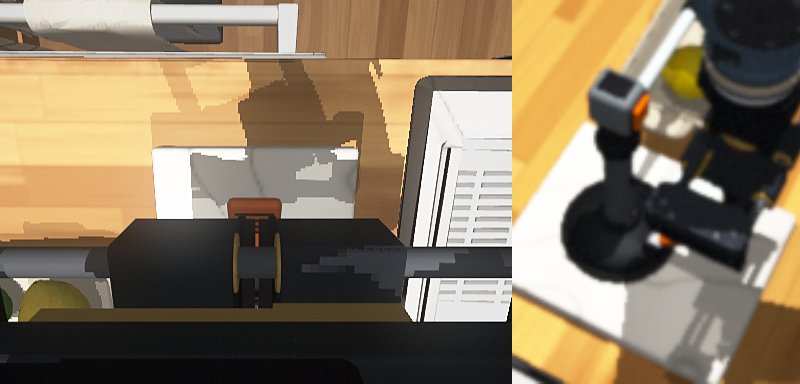

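The wrist view shows the paddle centred at column 254, directly under the fingertips and matching the prediction. Now pressing down.

```bash
python3 -m jog '[{"offset":[0,0,0.2],"dr":[0,0,0],"jaw":0},{"offset":[0,0,0.25],"dr":[0,0,0],"jaw":0},{"offset":[0,0,0.29],"dr":[0,0,0],"jaw":0},{"offset":[0,0,0.33],"dr":[0,0,0],"jaw":0},{"offset":[0,0,0.33],"dr":[0,0,0],"jaw":0}]' 20
python3 -m jog '[{"offset":[0,0,0.04],"dr":[0,0,0],"jaw":0},{"offset":[0,0,0.07],"dr":[0,0,0],"jaw":0},{"offset":[0,0,0.1],"dr":[0,0,0],"jaw":0},{"offset":[0,0,0.12],"dr":[0,0,0],"jaw":0},{"offset":[0,0,0.12],"dr":[0,0,0],"jaw":0}]'
```

```text
time_s: 2.08
tool_pos: [0.4084, 0.2927, 0.0954]
tool_rot: [180.0, 0.1, -179.6]
wrist_force: [0.0, 0.6, 0.7]
width: 0.0008
grip_force: 0.6
time_s: 2.7
tool_pos: [0.4077, 0.292, 0.0707]
tool_rot: [-180.0, -0.0, -179.6]
wrist_force: [-0.1, 0.3, 0.3]
width: 0.0004
grip_force: 0.0
```

```bash
python3 -m jog '[{"offset":[0,0,0.01],"dr":[0,0,0],"jaw":0},{"offset":[0,0,0.02],"dr":[0,0,0],"jaw":0},{"offset":[0,0,0.03],"dr":[0,0,0],"jaw":0},{"offset":[0,0,0.03],"dr":[0,0,0],"jaw":0},{"offset":[0,0,0.03],"dr":[0,0,0],"jaw":0}]' 20
```

```text
time_s: 3.32
tool_pos: [0.4078, 0.2923, 0.0665]
tool_rot: [180.0, 0.0, -179.6]
wrist_force: [-1.6, -1.1, 11.1]
width: 0.0006
grip_force: 5.7
```

Contact at the stop (fingertip at z = 0.0475, 11 N). Next I rise and start turning, then check the lever.

```bash
python3 -m jog '[{"offset":[0,0,-0.3],"dr":[0,0,0],"jaw":0},{"offset":[0,0,-0.6],"dr":[0,0,0],"jaw":0.2},{"offset":[0,0,-0.9],"dr":[0,0,0],"jaw":1},{"offset":[0,0,-1],"dr":[0,0,0.03],"jaw":1},{"offset":[0,0,-1],"dr":[0,0,0.06],"jaw":1}]' 20
python3 -m jog '[{"offset":[0,0,-0.1],"dr":[0,0,0.03],"jaw":1},{"offset":[0,0,-0.2],"dr":[0,0,0.06],"jaw":1},{"offset":[0,0,-0.2],"dr":[0,0,0.09],"jaw":1},{"offset":[0,0,-0.2],"dr":[0,0,0.12],"jaw":1},{"offset":[0,0,-0.2],"dr":[0,0,0.15],"jaw":1}]'
python3 -c "
from h import *
to([.5195,.2915,.305],[180,0,90.3])"
```

```text
time_s: 3.95
tool_pos: [0.409, 0.2928, 0.2678]
tool_rot: [179.8, 0.3, 158.6]
wrist_force: [-0.4, 0.1, 0.1]
width: 0.0326
grip_force: 0.0
time_s: 4.58
tool_pos: [0.4076, 0.2921, 0.3052]
tool_rot: [180.0, 0.0, 104.9]
wrist_force: [-0.2, -0.4, 0.1]
width: 0.0817
grip_force: 0.0
offset [-0.1465  0.5399  0.001 ] dr [0.     0.     0.0405]
```

```bash
python3 -m jog '[{"offset":[-0.07,0.27,0],"dr":[0,0,0.03],"jaw":1},{"offset":[-0.147,0.54,0],"dr":[0,0,0.04],"jaw":1},{"offset":[-0.147,0.54,0],"dr":[0,0,0.04],"jaw":1},{"offset":[-0.147,0.54,0],"dr":[0,0,0.04],"jaw":1}]' 20
python3 - <<'E'
from h import *
import cv2
s=bot.get_state();print(s['tool_pos'],s['tool_rot'],s['width'],s['wrist_force'])
c=bot.camera_params('wrist');im=bot.grab_frame('wrist')[:,:,::-1]
sc=bot.grab_frame('scene')[225:375,190:310,::-1]
cv2.imwrite('pics/w2.png',np.hstack([im,cv2.resize(sc,(307,384))])[:,:800])
P=[[.5,.3075,.234],[.54,.3075,.234],[.54,.2755,.234],[.5,.2755,.234],[.404,.2915,.048]]
print(proj('wrist',P,c).round(), (proj('scene',P)-[190,225])*2.56+[512,0])
E
```

```text
time_s: 5.08
tool_pos: [0.5188, 0.2919, 0.3045]
tool_rot: [-179.9, 0.0, 90.8]
wrist_force: [-0.9, 0.8, 0.8]
width: 0.0873
grip_force: 0.0
[0.51876263 0.29191874 0.30447989] [-1.79857999e+02  2.85409456e-02  9.08238923e+01] 0.08731560642845677 [-0.91244349  0.76724175  0.76351071]
[[228. 182.]
 [289. 183.]
 [287. 228.]
 [229. 227.]
 [162. 156.]] [[631.21905132 110.59686563]
 [586.24749685  90.88629715]
 [606.51775703  62.25548442]
 [650.72947248  81.10331194]
 [738.80786024 267.63390605]]
```

View pics/w2.png

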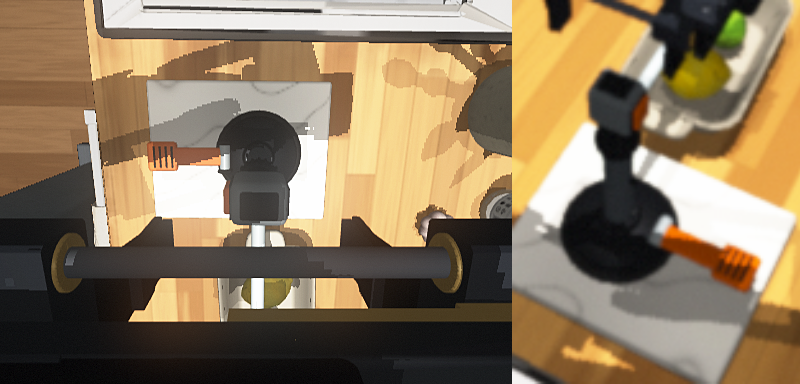

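The lever is down (paddle at (168,156), predicted (162,156)). The grip's top sits at columns 231–289, rows 178–222, within about 3 mm of the prediction. Descending onto the grip.

```bash
python3 -m jog '[{"offset":[0.005,0.009,0.15],"dr":[0,0,0.001],"jaw":1},{"offset":[0.005,0.009,0.3],"dr":[0,0,0.001],"jaw":1},{"offset":[0.005,0.009,0.4],"dr":[0,0,0.001],"jaw":1},{"offset":[0.005,0.009,0.45],"dr":[0,0,0.001],"jaw":1},{"offset":[0.005,0.009,0.45],"dr":[0,0,0.001],"jaw":1}]' 25
python3 -m jog '[{"offset":[0,0,0],"dr":[0,0,0],"jaw":0.6},{"offset":[0,0,0],"dr":[0,0,0],"jaw":0.5},{"offset":[0,0,0],"dr":[0,0,0],"jaw":0.4},{"offset":[0,0,0],"dr":[0,0,0],"jaw":0.3},{"offset":[0,0,0],"dr":[0,0,0],"jaw":0.3}]' 25
```

```text
time_s: 5.8
tool_pos: [0.5207, 0.2934, 0.2152]
tool_rot: [-179.9, 0.0, 90.5]
wrist_force: [-0.1, 0.0, 0.5]
width: 0.0869
grip_force: 0.0
time_s: 6.42
tool_pos: [0.5199, 0.2932, 0.2152]
tool_rot: [-179.8, 0.0, 90.4]
wrist_force: [-4.6, -0.7, 4.3]
width: 0.0452
grip_force: 2.6
```

```bash
python3 -m jog '[{"offset":[0,0,0],"dr":[0,0,0],"jaw":0.3},{"offset":[0,0,0],"dr":[0,0,0],"jaw":0.3},{"offset":[0,0,0],"dr":[0,0,0],"jaw":0.3},{"offset":[0,0,0],"dr":[0,0,0],"jaw":0.3}]' 25
```

```text
time_s: 6.92
tool_pos: [0.52, 0.2932, 0.2151]
tool_rot: [-179.8, 0.0, 90.5]
wrist_force: [-4.6, 1.4, 3.8]
width: 0.0402
grip_force: 25.0
```

The button is fully in (opening 40.2 mm). Now drawing the column up slowly.

```bash
python3 -m jog '[{"offset":[0,-0.003,-0.02],"dr":[0,0,0],"jaw":0.3},{"offset":[0,-0.003,-0.05],"dr":[0,0,0],"jaw":0.3},{"offset":[0,-0.003,-0.08],"dr":[0,0,0],"jaw":0.3},{"offset":[0,-0.003,-0.1],"dr":[0,0,0],"jaw":0.3},{"offset":[0,-0.003,-0.1],"dr":[0,0,0],"jaw":0.3}]' 25
```

```text
time_s: 7.55
tool_pos: [0.52, 0.2931, 0.2356]
tool_rot: [-179.9, 0.0, 90.5]
wrist_force: [-5.5, 0.2, -2.5]
width: 0.0401
grip_force: 25.0
```

```bash
python3 -m jog '[{"offset":[0,-0.003,-0.06],"dr":[0,0,0],"jaw":0.3},{"offset":[0,-0.003,-0.12],"dr":[0,0,0],"jaw":0.3},{"offset":[0,-0.003,-0.18],"dr":[0,0,0],"jaw":0.3},{"offset":[0,-0.003,-0.24],"dr":[0,0,0],"jaw":0.3},{"offset":[0,-0.003,-0.3],"dr":[0,0,0],"jaw":0.3}]' 25
python3 -m jog '[{"offset":[0,0,-0.03],"dr":[0,0,0],"jaw":0.3},{"offset":[0,0,-0.05],"dr":[0,0,0],"jaw":0.3},{"offset":[0,0,-0.07],"dr":[0,0,0],"jaw":0.3},{"offset":[0,0,-0.08],"dr":[0,0,0],"jaw":0.3},{"offset":[0,0,-0.08],"dr":[0,0,0],"jaw":0.3}]' 25
```

```text
time_s: 8.18
tool_pos: [0.5199, 0.2931, 0.2961]
tool_rot: [-180.0, 0.0, 90.5]
wrist_force: [-4.2, 1.5, -7.1]
width: 0.0397
grip_force: 25.0
time_s: 8.8
tool_pos: [0.52, 0.2931, 0.3121]
tool_rot: [-180.0, 0.0, 90.5]
wrist_force: [-5.7, -0.6, -3.9]
width: 0.0398
grip_force: 25.0
```

```bash
python3 -m jog '[{"offset":[0,0,-0.005],"dr":[0,0,0],"jaw":0.3},{"offset":[0,0,-0.01],"dr":[0,0,0],"jaw":0.3},{"offset":[0,0,-0.015],"dr":[0,0,0],"jaw":0.3},{"offset":[0,0,-0.018],"dr":[0,0,0],"jaw":0.3},{"offset":[0,0,-0.018],"dr":[0,0,0],"jaw":0.3}]' 25
```

```text
time_s: 9.43
tool_pos: [0.52, 0.2931, 0.3152]
tool_rot: [-180.0, 0.0, 90.5]
wrist_force: [-5.9, 0.6, -6.0]
width: 0.0402
grip_force: 25.0
```

```bash
python3 -m jog '[{"offset":[0,0,-0.003],"dr":[0,0,0],"jaw":0.3},{"offset":[0,0,-0.005],"dr":[0,0,0],"jaw":0.3},{"offset":[0,0,-0.005],"dr":[0,0,0],"jaw":0.3}]' 30
python3 - <<'E'
from h import *
import cv2
print(bot.get_state()['wrist_force'])
cv2.imwrite('pics/s3.png',cv2.resize(bot.grab_frame('scene')[190:370,150:360,::-1],(700,600)))
E
```

```text
time_s: 9.8
tool_pos: [0.52, 0.2931, 0.3152]
tool_rot: [-179.9, 0.0, 90.5]
wrist_force: [-4.8, 0.9, -10.7]
width: 0.0399
grip_force: 30.0
[ -4.76336835   0.86975985 -10.73563958]
```

View pics/s3.png

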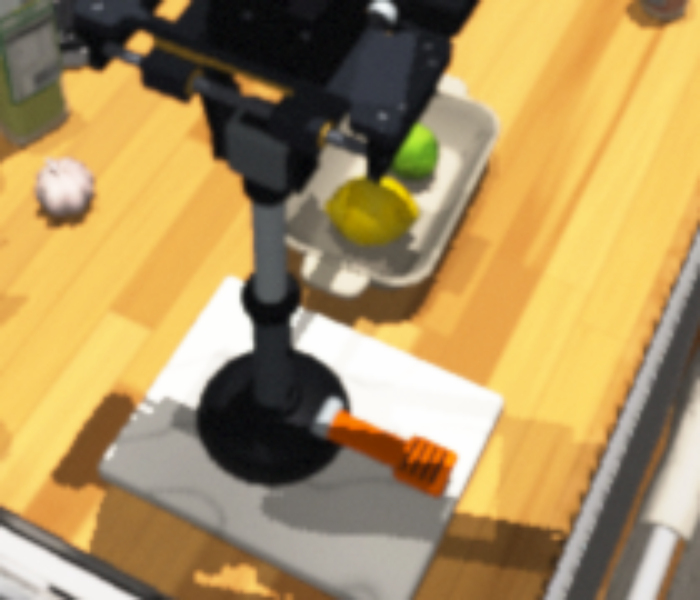

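The column is fully extended, with the grip at (260,150), the foot flat on the slab and the lever level. It rose 100.1 mm, and pushing further only raised the force, so it is at the top stop. Handing in.

```bash
python3 -m jog '[{"offset":[0,0,0],"dr":[0,0,0],"jaw":0.3},{"offset":[0,0,0],"dr":[0,0,0],"jaw":0.3},{"offset":[0,0,0],"dr":[0,0,0],"jaw":0.3},{"offset":[0,0,0],"dr":[0,0,0],"jaw":0.3}]' 30
python3 -c "
from workcell import bot
print(bot.sign_off())"
```

```text
time_s: 10.35
tool_pos: [0.52, 0.2931, 0.3153]
tool_rot: [-179.9, 0.0, 90.5]
wrist_force: [-5.0, 0.8, -14.3]
width: 0.0401
grip_force: 30.0
the job is handed in; nothing more can be done
None
```

The suction-foot lever is down at its stop, the column is at its top stop (raised 100 mm), and the arm is still holding the grip with the button squeezed; I handed the job in after about 10.4 s, with nothing else touched.

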